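# Pack freshly burnished heels in two layers with a pad between

## Robot

A 7-joint arm with a two-finger parallel gripper is mounted at the origin on the work surface. World frame = base frame: x ahead of the robot, y to its left, z up, the work surface at z = 0. Lengths are in m, angles in rad, forces in N, time in s.
With the tool pointing down it reaches from about 0.4 to 0.85 m from the base axis. Payload 4.5 kg.
Tool frame: the origin (TCP) lies midway between the tips of the shut fingers; the grasp point (between the pads) lies 19 mm behind it; z points along the fingers, y is the line along which they close (so a half turn about z gives the same grasp; the last joint's range is limited). The gripper opens to 88 mm and grips with 3 to 60 N. Pads are 18 mm wide; open, the fingers measure 123 mm over their backs; the gripper's body (75 mm by 187 mm) begins 45 mm behind the grasp point.
Start: joints at [1.17, 0.689, -0.195, 1.565, 0.157, 0.902, -0.215], TCP at [0.263, -0.567, 0.239] pointing down, gripper open.
Joint ranges: [-3.01, 3.01], [-0.46, 2.08], [-1.47, 1.51], [0.13, 2.56], [-1, 4.14], [0.04, 2.09], [-2.66, 2.66]. Speed limits (rad/s): [2.57, 2.57, 3.14, 3.14, 3.14, 3.14, 3.14].

## Interface

Orientations are given as a unit quaternion [x, y, z, w].
In Python, from plant import sensors, eyes, finish_job gives the robot as it stands.
- The arm moves only by the tool send_rows, never from a script. Its argument "rows" is text: rows parted by semicolons, each of 4 numbers parted by spaces: the shift along the tool's x, y, z normalised to -1 to 1, where 1 is 30 cm, then the turn about the tool's z normalised to -1 to 1, where 1 is 2 pi rad. A call has 1 to 10 rows; each row is the pose to reach, as a shift and turn from the pose commanded when the call began, along the tool's axes at that moment, turning the shorter way round; what a row does not reach only later rows make up. A row lasts 1/12 s, in which the tool goes at most 41.7 mm and 7.16 degrees, less where a joint would pass 70% of its speed; a pose out of reach is approached as far as the arm can. A call with a number of a shift or a turn outside -1 to 1 is refused whole. A call with a gripper value outside its range is refused whole. "jaw" is the closure, from -1 (fully open) to 1 (shut), set as the call begins (left out, the last holds). The fingers move at their own pace and stop on an object; "force" is the grip in N (left out, the last holds). Time passes only in rows, so rows that repeat a pose let the fingers close. It gives the time, the measured TCP pose, the force, the opening and the grip force at its end, in the units of the state.
- sensors.get_state(): the state, without advancing time (a new reading comes with each control period).
- eyes.snapshot(name): name is "scene" or "top" or "wrist"; returns (picture, depth): 420x560x3 uint8, red, green, blue; 420x560 float32, m along the optical axis (not along the pixel's ray), 0 where there is no reading.
- eyes.calibration(name): a dict with "fov_y" (degrees; the focal length in pixels is half the picture's height over the tangent of half this angle, whatever the lens; pixels are square), "cx", "cy" (the principal point, pixels), "world_from_camera" (4x4, takes a point from camera to world coordinates). Camera axes: x right, y down, z forward; pixel columns grow to the right and rows downward; lengths in m; the calibration is good to about 2 mm. A picture is of the moment at which its call begins: read the wrist's pose just before it. calibration takes no time and is no camera call; for the wrist camera it gives the pose at the moment of the call.
- finish_job(): hands the job in; it is judged then, once.
The state is a dict: "clock": time; "q": joint angles; "qd": joint speeds; "joint_torque": joint torques, N m; "tool_pos": TCP position; "eef_rot": TCP orientation; "contact_force": force on the tool from outside, world axes, zero at the start; "moment": the same for the moment, N m; "opening": opening from 0.0 (shut) to 1.0 (fully open); "finger_force": force on a finger pad.
Only numpy, scipy, OpenCV 4.12 (cv2) and the standard library are available. Lean on these libraries where they do the work, as an engineer would, in place of code of your own. Each camera call takes 0.05 s, during which the arm holds its last target. There are 200 camera calls.

## Task

Finish packing the freshly burnished heels in the stock tray: stand the loose low heel at the empty end of the tray, in line with its twin, lay the layer pad flat over the two low heels, then stand the two tall heels on the pad, one at each end, lengthwise with the tray. The wax is still soft, so grip heels and pad only lightly (the lightest grip that carries them) and let them down slowly rather than dropping or pressing them, do not shift the heel already packed, and leave the other things on the bench where they are.

Things in the scene. Friction and masses are not known exactly. Their poses are not given: they have to be found in the camera images.
- tray: Shallow plywood tray, fixed: 232 (x) by 176 (y) mm outside, 46 mm high, walls and floor 6 mm thick, so inside 220 by 164 by 40 mm deep; open top, no dividers. Origin at the centre of its underside, x along its length. Its -x end (nearer the robot) already holds one low heel, centred 56 mm from the middle; its +x end is empty.
- low_twin: Low heel already standing in the tray's -x end: stacked dark brown leather on a black rubber base, D-shaped, 66 mm long (x), 56 mm wide (y), 24 mm high. Origin (all heels): centre of the underside, z up. Flat breast at -x; parallel flat sides run 38 mm back from it, then a round back (radius 28 mm). Grip across the 56 mm width at the origin.
- low_heel: Low heel loose on the bench: twin of low_twin (66 x 56 x 24 mm, 0.06 to 0.12 kg), half as high as the other two loose heels. It goes to the tray's +x end. Its wax marks if the two fingers press with over 80 N in all (40 N each), if it is pressed on what is under it with over 35 N, or if it falls 10 mm or more: let it down slowly and release it standing, within about 2 mm.
- tall_a: Tall heel on the bench: same outline and axes as low_twin, 66 x 56 mm but 44 mm high, 0.1 to 0.2 kg. Its wax marks if the two fingers press with over 80 N in all (40 N each), if it is pressed on what is under it with over 35 N, or if it falls 10 mm or more: let it down slowly and release it standing, within about 2 mm.
- tall_b: The other tall heel on the bench, like tall_a in all respects. Its wax marks if the two fingers press with over 80 N in all (40 N each), if it is pressed on what is under it with over 35 N, or if it falls 10 mm or more: let it down slowly and release it standing, within about 2 mm.
- pad: Stiff grey board lying flat: 200 (x) by 144 (y) by 8 mm, 0.07 kg. A notch 44 mm wide, 50 mm deep in the middle of each long side leaves a 44 mm (y) neck: grip there, fingertips just above the bench. Origin: centre of underside. Goes into the tray, lengths parallel, 10 mm spare all round, onto the low heels. Same limits: 80 N grip in all, 35 N pressing, 10 mm fall.
- pincers: Steel lasting pincers, 210 mm, lying; a bystander. Origin near the middle, on the bench.
- hammer: Shoemaker's hammer, 210 mm, wooden handle, lying; a bystander. Origin about its middle, on the bench.
- jar: Closed amber glass jar, 68 mm across, 72 mm high; a bystander. Origin at the centre of its underside.
- tack_tin: Open flat tin of tacks, 90 x 62 x 20 mm, its lid folded back flat on the +y side (total 125 mm in y); a bystander. Origin at the centre of the underside of the tin.
- tape_roll: Roll of masking tape lying flat, 100 mm across, 30 mm high; a bystander. Origin at the centre of its underside.
- brush: Wooden polishing brush, bristles down, 120 x 34 x 34 mm; a bystander. Origin at the centre of its underside.
- polish_tin: Round closed polish tin, 86 mm across, 27 mm high; a bystander. Origin at the centre of its underside.
Mind the look-alikes: they are no part of the job. What is shaped like the low_heel but pink, purple or yellow is not meant.

How it is judged:
By the outcome, as a careful person would: the job done as asked, in the order asked, and still so for the second after the job is handed in, with the robot touching nothing.
It also fails if it takes over 72 s, if anything falls off the work surface, if the arm or the gripper's body presses on something with over 40 N, if the wrist force passes 120 N, or if a joint passes its speed limit or range.

## Working session

There is one attempt and no reset: what is moved stays moved. The work goes in short steps, Python scripts to look and compute and a tool call to move; the robot and the scene stay as the last step left them, time stands still between calls to the robot, and variables do not carry over. Pictures are saved under pics/ and viewed, at most 10 in all, crops included, and the job is handed in when it is done.

Besides the shell and the picture viewer there is one more tool, called after "Emit:" in YAML: its name, and indented under it one key for each argument. send_rows: Moves the arm, as the interface text tells. Scaled input: -1 to 1 covers 30 cm each way for a shift and 2 pi rad each way for a turn. Its arguments: {"type":"object","properties":{"rows":{"type":"string"},"jaw":{"type":"number"},"force":{"type":"number"}},"required":["rows"]}

```bash
mkdir -p pics; ls; cat > h.py <<'E'
import numpy as np,cv2
from plant import sensors,eyes
def snap(n):
    c=eyes.calibration(n); p,d=eyes.snapshot(n)
    f=210/np.tan(np.radians(c['fov_y'])/2); v,u=np.mgrid[:420,:560]
    P=np.stack([(u-c['cx'])/f*d,(v-c['cy'])/f*d,d],-1)
    T=np.array(c['world_from_camera']); W=P@T[:3,:3].T+T[:3,3]; W[d==0]=np.nan
    return p,d,W,c
E
python3 - <<'E'
from h import *
s=sensors.get_state(); print({k:np.round(v,3).tolist() for k,v in s.items()})
p,d,W,c=snap('top'); np.savez('top.npz',p=p,W=W)
print({k:np.round(v,3).tolist() if k!='model' else v for k,v in c.items() if not isinstance(v,str)},[ (k,v) for k,v in c.items() if isinstance(v,str)])
cv2.imwrite('pics/top1.png',cv2.resize(p[:,:,::-1],(784,588)))
E
```

```text
pics
{'clock': 0.0, 'q': [1.17, 0.69, -0.195, 1.566, 0.157, 0.902, -0.215], 'qd': [0.001, 0.001, 0.0, 0.001, 0.001, -0.0, -0.001], 'joint_torque': [-0.001, -52.757, -1.267, -15.343, -0.053, 0.007, 0.0], 'tool_pos': [0.263, -0.566, 0.238], 'eef_rot': [0.976, 0.216, -0.0, -0.001], 'contact_force': [-0.085, -0.325, -0.21], 'moment': [0.021, 0.014, 0.023], 'finger_force': 0.0, 'opening': 1.0}
{'fov_y': 55.368, 'cx': 279.219, 'cy': 207.329, 'world_from_camera': [[-0.008, -0.997, 0.072, 0.388], [-1.0, 0.008, 0.012, -0.0], [-0.012, -0.072, -0.997, 1.356], [0.0, 0.0, 0.0, 1.0]]} []
```

View pics/top1.png

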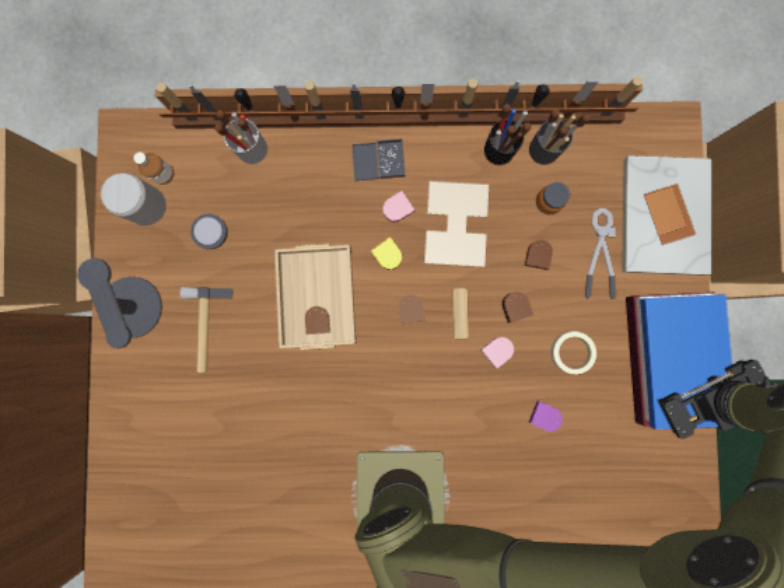

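The top view shows the tray at (315,297) with the twin at (317,320) and the pad at (457,224). The brown heels are at (411,309), (516,307) and (539,255). The pink, yellow and purple look-alikes are at (397,207), (498,351), (387,254) and (546,417). I'll measure the heights next.

```bash
python3 - <<'E'
from h import *
z=np.load('top.npz');p,W=z['p'],z['W']
f=lambda x:np.round(x,4).tolist()
print('bench z',np.nanmedian(W[230:260,100:250,2]))
for n,(u,v) in dict(twin=(317,320),low=(411,309),t1=(516,307),t2=(539,255),pad=(457,224),yel=(387,254),pink=(397,207),brush=(461,313),jar=(553,197),tape=(574,335),traywall=(278,300),trayfloor=(315,270)).items():
    u=int(u/1.4);v=int(v/1.4); zz=W[v,u,2]
    m=(np.abs(W[...,2]-zz)<(.004)).astype(np.uint8)
    r=60; k=np.zeros_like(m);k[v-r:v+r,u-r:u+r]=1
    _,l=cv2.connectedComponents(m*k,connectivity=4); q=W[l==l[v,u]]
    rc=cv2.minAreaRect((q[:,:2]*1000).astype(np.float32))
    print(n,f(W[v,u]),'med z',round(float(np.median(q[:,2])),4),'rect',f(np.array(rc[0])),f(np.array(rc[1])),round(rc[2],1),'col',p[v,u],len(q))
E
```

```text
bench z 0.000659926288056667
twin [0.4161, 0.1929, 0.0261] med z 0.028 rect [408.2496, 188.7647] [48.7317, 64.6389] 41.2 col [137  99  76] 147
low [0.4402, -0.0296, 0.0436] med z 0.0436 rect [439.2142, -30.9741] [64.2151, 55.1387] 10.9 col [150 114  93] 263
t1 [0.4416, -0.2751, 0.0422] med z 0.0433 rect [444.761, -279.7896] [64.9719, 56.1446] 17.5 col [138  99  79] 247
t2 [0.5653, -0.338, 0.0256] med z 0.0246 rect [569.963, -340.5319] [56.3767, 66.2136] 79.3 col [126  87  66] 238
pad [0.6439, -0.144, 0.0129] med z 0.0101 rect [648.8757, -144.019] [21.3865, 15.1937] 18.1 col [234 225 207] 16
yel [0.5713, 0.0255, 0.031] med z 0.0285 rect [570.0575, 25.5752] [6.7141, 10.1555] 89.7 col [239 241 131] 7
pink [0.6877, 0.0012, 0.023] med z 0.024 rect [684.481, 0.1146] [56.1995, 64.0952] 32.6 col [236 192 206] 222
brush [0.4299, -0.1486, 0.0316] med z 0.0327 rect [428.5443, -148.0178] [116.2204, 32.7463] 1.5 col [212 190 152] 276
jar [0.6953, -0.3614, 0.0749] med z 0.0731 rect [698.9382, -369.8537] [55.7507, 53.4614] 89.1 col [ 91  93 100] 196
tape [0.3752, -0.4132, 0.0323] med z 0.031 rect [373.1535, -404.9039] [16.1607, 69.1754] 15.4 col [234 234 208] 56
traywall [0.4624, 0.2825, 0.0447] med z 0.0445 rect [541.6404, 270.233] [73.5962, 151.843] 56.6 col [215 191 157] 132
trayfloor [0.5383, 0.1989, 0.0099] med z 0.0076 rect [548.4692, 214.8379] [27.326, 37.8354] 1.6 col [215 195 163] 37
```

By height, the low heel is (539,255) at 24.6 mm. The tall heels are (411,309) at 43.6 mm and (516,307) at 43.3 mm. The other D shapes are pink, yellow or purple. I'll confirm this in one crop and fit the poses with templates.

```bash
cat >> h.py <<'E'
from scipy.optimize import minimize
a=np.linspace(-np.pi/2,np.pi/2,25)
D=np.r_[[[-.033,-.028]],np.c_[.005+.028*np.cos(a),.028*np.sin(a)],[[-.033,.028]]]
x,y,n,k=.1,.072,.022,.022
PAD=np.array([[-x,-y],[-n,-y],[-n,-k],[n,-k],[n,-y],[x,-y],[x,y],[n,y],[n,k],[-n,k],[-n,y],[-x,y]])
box=lambda l,w:np.array([[-l,-w],[l,-w],[l,w],[-l,w]])/2
def proj(X,c):
    T=np.linalg.inv(np.array(c['world_from_camera'])); f=210/np.tan(np.radians(c['fov_y'])/2)
    q=X@T[:3,:3].T+T[:3,3]; return np.c_[q[:,0]/q[:,2]*f+c['cx'],q[:,1]/q[:,2]*f+c['cy']]
def place(poly,s,z):
    R=np.array([[np.cos(s[2]),-np.sin(s[2])],[np.sin(s[2]),np.cos(s[2])]])
    return np.c_[poly@R.T+s[:2],np.full(len(poly),z)]
S=4
def fit(mask,polys,z,s0,c):
    big=cv2.resize(mask.astype(np.float32),None,fx=S,fy=S,interpolation=cv2.INTER_LINEAR)>.5
    def cost(s):
        im=np.zeros(big.shape,np.uint8)
        P=[np.round(((proj(place(p,s,z),c)+.5)*S-.5)*16).astype(np.int32) for p in polys]
        cv2.fillPoly(im,P,1,shift=4); im=im>0
        return 1-(im&big).sum()/max(1,(im|big).sum())
    best=None
    for t in ([s0[2]] if len(s0)>2 else np.arange(8)*np.pi/4):
        s=np.array([s0[0],s0[1],t])
        r=minimize(cost,s,method='Nelder-Mead',options=dict(initial_simplex=s+np.array([[0,0,0],[.012,0,0],[0,.012,0],[0,0,.3]]),xatol=1e-4,fatol=1e-4))
        if best is None or r.fun<best.fun: best=r
    return best.x,best.fun
def near(W,s,r): return np.hypot(W[...,0]-s[0],W[...,1]-s[1])<r
E
python3 - <<'E'
from h import *
z=np.load('top.npz');p,W=z['p'],z['W'];c=eyes.calibration('top')
Z=W[...,2]
def show(n,r):print(n,np.round(r[0][:2]*1000,1),'deg',round(np.degrees(r[0][2]),1),'err',round(r[1],3))
for n,s,h in [('low',(.57,-.3405),.024),('ta',(.439,-.031),.044),('tb',(.445,-.28),.044)]:
    show(n,fit(near(W,s,.06)&(Z>h-.007),[D],h,s,c))
s=(.41,.191);m=near(W,s,.05)&(Z>.022)&(Z<.038)&(p[...,0]<170);show('twin',fit(m,[D],.030,s+(0.,),c))
s=(.64,-.145);m=near(W,s,.15)&(p[...,2]>165)&(Z<.02);show('pad',fit(m,[PAD],.008,s+(0.,),c))
s=(.475,.195);m=(abs(W[...,0]-s[0])<.14)&(abs(W[...,1]-s[1])<.11)&(abs(Z-.046)<.006);show('tray',fit(m,[box(.232,.176),box(.22,.164)],.046,s+(0.,),c))
cr=p[120:290,180:460,::-1];cv2.imwrite('pics/crop.png',cv2.resize(cr,None,fx=2.8,fy=2.8,interpolation=cv2.INTER_CUBIC))
E
```

```text
low [ 569.9 -341.2] deg -13.5 err 0.054
ta [439.8 -31.1] deg 10.0 err 0.054
tb [ 445.  -279.9] deg 17.6 err 0.046
twin [415.6 192.8] deg 5.7 err 0.063
pad [ 646.7 -144.8] deg -3.9 err 0.035
tray [470.1 194.8] deg 2.8 err 0.303
```

View pics/crop.png

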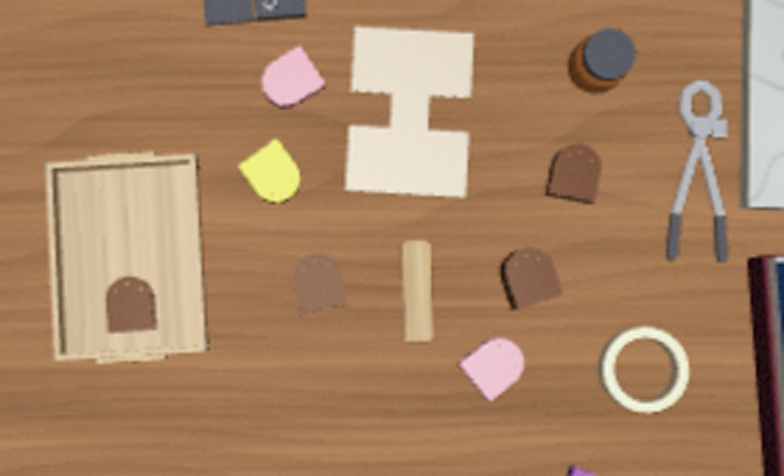

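The crop confirms it: the low heel (575,173) shows almost no side wall, while the dark tall heels (320,283) and (530,277) do. The tray is at (127,255) and the pad at (410,110). I'll move above the low heel for a wrist look.

```bash
cat >> h.py <<'E'
def pose():
    s=sensors.get_state(); x,y,z,w=s['eef_rot']
    return np.array([*s['tool_pos'],np.degrees(np.arctan2(2*(x*y+z*w),1-2*(y*y+z*z)))])
def rel(p,t):
    # pose p -> pose t (x,y,z,yaw deg), tool down: rows numbers
    a=np.radians(p[3]); dx,dy,dz=np.array(t[:3])-p[:3]
    tx=dx*np.cos(a)+dy*np.sin(a); ty=dx*np.sin(a)-dy*np.cos(a)
    th=-(t[3]-p[3]); th=(th+180)%360-180
    return np.round([tx/.3,ty/.3,-dz/.3,th/360],4)
def plan(*calls,p=None):
    # each call a list of targets; prints rows and the row counts needed
    p=pose() if p is None else p; print('pose',np.round(p,4))
    for c in calls:
        q=p
        for t in c:
            t=np.array(t,float); n=max(np.linalg.norm(t[:3]-q[:3])/.0417,abs((t[3]-q[3]+180)%360-180)/7.16)
            print(*rel(p,t),' n=%.1f'%n); q=t
        p=q; print('--')
E
python3 -c "
from h import *
plan([(.57,-.341,.24,-13.5)])"
```

```text
pose [ 0.263  -0.5663  0.2379 24.9208]
1.2446 -0.2499 -0.0069 0.1067  n=9.1
--
```

Emit:
send_rows:
  rows: "0.9 -0.18 0 0;0.9 -0.18 0 0;0.9 -0.18 0 0;0.9 -0.18 0 0;0.9 -0.18 0 0;0.9 -0.18 0 0;0.9 -0.18 0 0"
  jaw: -1
  force: 5

```text
clock: 0.63
tool_pos: [0.4897, -0.3992, 0.2383]
eef_rot: [0.976, 0.218, 0.001, -0.001]
contact_force: [1.0, 0.3, 0.3]
opening: 1.003
finger_force: 0.0
```

Emit:
send_rows:
  rows: "0.345 -0.07 0 0.107;0.345 -0.07 0 0.107;0.345 -0.07 0 0.107;0.345 -0.07 0 0.107;0.345 -0.07 0 0.107;0.345 -0.07 0 0.107;0.345 -0.07 0 0.107"

```text
clock: 1.22
tool_pos: [0.5702, -0.3409, 0.2379]
eef_rot: [0.993, -0.119, -0.001, -0.0]
contact_force: [-0.8, 0.6, -0.8]
opening: 0.999
finger_force: 0.0
```

```bash
cat >> h.py <<'E'
def show(n,r):print(n,np.round(r[0][:2]*1000,1),'deg',round(np.degrees(r[0][2]),1),'err',round(r[1],3))
def save(n,p): cv2.imwrite('pics/%s.png'%n,p[:,:,::-1])
E
python3 - <<'E'
from h import *
print(pose(),sensors.get_state()['clock'])
p,d,W,c=snap('wrist'); save('w1',p); np.savez('w1.npz',p=p,W=W)
T=np.array(c['world_from_camera']);print(np.round(T,3),c['fov_y'])
s=(.57,-.341,np.radians(-13.5));Z=W[...,2];print(np.nanmedian(Z[near(W,s,.02)]),np.nanmedian(Z[near(W,s,.09)&~near(W,s,.05)]))
show('low',fit(near(W,s,.06)&(Z>.017),[D],.024,s,c))
E
```

```text
[  0.5702207   -0.34093043   0.237941   -13.63677891] 1.2167
[[-0.236 -0.927 -0.29   0.646]
 [-0.972  0.225  0.07  -0.36 ]
 [ 0.001  0.299 -0.954  0.383]
 [ 0.     0.     0.     1.   ]] 58.78177705417782
0.022771608920939823 0.2904344053577425
low [ 572.1 -340.2] deg -12.1 err 0.926
```

View pics/w1.png

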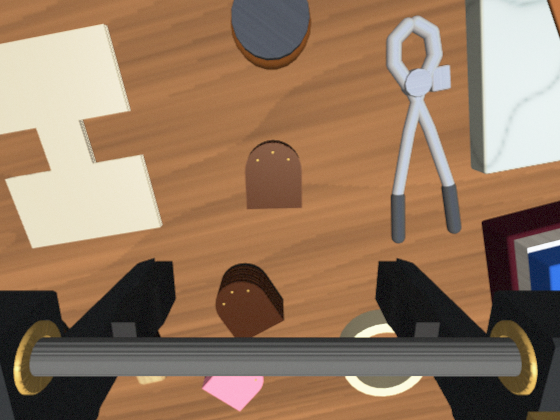

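The wrist view shows the low heel at (273,175) between the fingers, the pad at the left and tall_b at (250,302). I'll exclude the gripper pixels and refit.

```bash
python3 - <<'E'
from h import *
z=np.load('w1.npz');p,W=z['p'],z['W'];c=eyes.calibration('wrist');Z=W[...,2]
s=(.57,-.341,np.radians(-13.5))
print(np.nanmedian(Z[near(W,s,.02)&(Z<.1)]),np.nanmedian(Z[near(W,s,.09)&~near(W,s,.05)&(Z<.05)]))
show('low',fit(near(W,s,.06)&(Z>.017)&(Z<.04),[D],.024,s,c))
s=(.445,-.28,np.radians(17.6));show('tb',fit(near(W,s,.06)&(Z>.037)&(Z<.06),[D],.044,s,c))
plan([(.571,-.341,.06,-13)])
E
```

```text
0.022771608920939823 -0.0011884684818386781
low [ 572.1 -340.3] deg -12.3 err 0.024
tb [ 448.6 -280.6] deg 16.2 err 0.047
pose [  0.5701  -0.3411   0.2381 -13.5154]
0.0027 -0.0011 0.5936 -0.0014  n=4.3
--
```

Emit:
send_rows:
  rows: "0.004 -0.001 0.14 -0.002;0.004 -0.001 0.28 -0.002;0.004 -0.001 0.42 -0.002;0.004 -0.001 0.55 -0.002;0.004 -0.001 0.64 -0.002;0.004 -0.001 0.7 -0.002;0.004 -0.001 0.74 -0.002;0.004 -0.001 0.765 -0.002;0.004 -0.001 0.777 -0.002;0.004 -0.001 0.777 -0.002"

```text
clock: 2.1
tool_pos: [0.5719, -0.3417, 0.0058]
eef_rot: [0.994, -0.112, 0.0, 0.0]
contact_force: [-0.0, -0.0, 0.6]
opening: 0.998
finger_force: 0.0
```

Emit:
send_rows:
  rows: "0 0 0 0;0 0 0 0;0 0 0 0;0 0 0 0;0 0 0 0;0 0 0 0"
  jaw: 1
  force: 8

```text
clock: 2.6
tool_pos: [0.5721, -0.3414, 0.0062]
eef_rot: [0.994, -0.112, 0.0, 0.0]
contact_force: [-0.1, 0.2, 3.1]
opening: 0.63
finger_force: 8.0
```

```bash
python3 - <<'E'
from h import *
plan([(.572,-.3415,.25,-12.9)],[(.53,-.07,.25,-5)],[(.49,.195,.25,3)])
E
```

```text
pose [ 5.72100e-01 -3.41400e-01  6.20000e-03 -1.28807e+01]
-0.0002 0.0003 -0.8127 0.0001  n=5.8
--
-0.3385 -0.8509 -0.0 -0.0219  n=6.6
--
-0.2098 -0.8684 -0.0 -0.0222  n=6.4
--
```

Emit:
send_rows:
  rows: "0 0 -0.02 0;0 0 -0.05 0;0 0 -0.1 0;0 0 -0.18 0;0 0 -0.28 0;0 0 -0.4 0;0 0 -0.54 0;0 0 -0.66 0;0 0 -0.76 0;0 0 -0.82 0"

```text
clock: 3.43
tool_pos: [0.5729, -0.3425, 0.2577]
eef_rot: [0.994, -0.112, 0.003, 0.002]
contact_force: [-0.0, -0.0, -1.3]
opening: 0.638
finger_force: 8.0
```

Emit:
send_rows:
  rows: "-0.02 -0.05 0 -0.001;-0.06 -0.15 0 -0.004;-0.11 -0.28 0 -0.007;-0.16 -0.41 0.01 -0.011;-0.22 -0.54 0.01 -0.014;-0.27 -0.67 0.02 -0.017;-0.31 -0.77 0.02 -0.02;-0.335 -0.84 0.02 -0.022;-0.34 -0.85 0.02 -0.022"

```text
clock: 4.18
tool_pos: [0.5286, -0.064, 0.2469]
eef_rot: [0.999, -0.039, 0.0, -0.002]
contact_force: [0.4, 0.3, -0.8]
opening: 0.635
finger_force: 8.0
```

Emit:
send_rows:
  rows: "-0.01 -0.05 0 -0.001;-0.04 -0.15 0 -0.004;-0.07 -0.28 0 -0.007;-0.1 -0.41 0 -0.011;-0.13 -0.54 0 -0.014;-0.16 -0.67 0 -0.017;-0.19 -0.77 0 -0.02;-0.205 -0.85 0 -0.022;-0.21 -0.87 0 -0.022;-0.21 -0.87 0 -0.022"

```text
clock: 5.02
tool_pos: [0.4891, 0.1968, 0.2464]
eef_rot: [1.0, 0.027, 0.001, -0.0]
contact_force: [-0.6, 0.9, -1.8]
opening: 0.635
finger_force: 8.0
```

```bash
python3 - <<'E'
from h import *
print(pose(),sensors.get_state()['clock'],sensors.get_state()['opening'])
p,d,W,c=snap('wrist'); save('w2',p); np.savez('w2.npz',p=p,W=W,T=c['world_from_camera'])
E
```

```text
[0.48909888 0.19680004 0.24640071 3.10804326] 5.0167 0.634879514155217
```

View pics/w2.png

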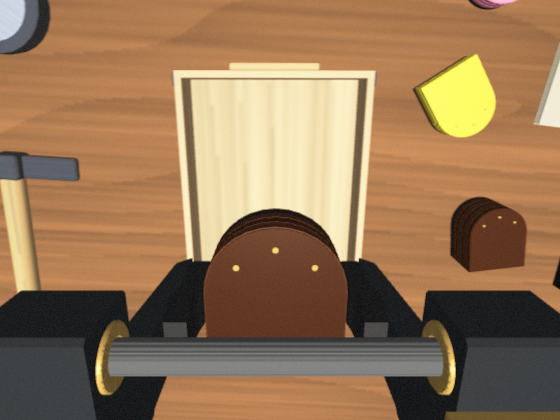

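The wrist view shows the empty +x half of the tray, with rim corners near (174,71) and (376,71). The low heel is held squarely at (276,270), and tall_a is at (490,232).

```bash
python3 - <<'E'
from h import *
z=np.load('w2.npz');p,W,T=z['p'],z['W'],z['T'];c=eyes.calibration('wrist')
f=210/np.tan(np.radians(c['fov_y'])/2)
def bp(u,v,h):
    r=T[:3,:3]@np.array([(u-c['cx'])/f,(v-c['cy'])/f,1]); return T[:3,3]+r*(h-T[2,3])/r[2]
g=cv2.GaussianBlur(p.astype(np.float32),(3,3),0)[...,2]  # blue: bench dark, ply light
def cross(arr): # subpixel rising edge max
    return np.argmax(np.abs(np.diff(arr)))+.5
L=[];R=[];F=[]
for v in range(85,235,5):
    L.append(bp(160+cross(g[v,160:185+2]),v,.046)); R.append(bp(362+cross(g[v,362-0:392]),v,.046))
for u in list(range(190,225,4))+list(range(326,366,4)): F.append(bp(u,60+cross(g[60:76,u]),.046))
L,R,F=map(np.array,(L,R,F))
fl=lambda A,i,j:np.polyfit(A[:,i],A[:,j],1)
for n,A in(('L',L),('R',R)):
    k=fl(A,0,1);res=A[:,1]-np.polyval(k,A[:,0]);g2=abs(res)<.002;k=fl(A[g2],0,1);print(n,np.degrees(np.arctan(k[0])),'y at .53',np.polyval(k,.53),g2.sum())
k=fl(F,1,0);print('F',np.degrees(np.arctan(-k[0])),'x at y=.2',np.polyval(k,.2),np.std(F[:,0]))
for s in [(.439,-.031,np.radians(10))]:
    Z=W[...,2];show('ta',fit(near(W,s,.06)&(Z>.037)&(Z<.06),[D],.044,s,c))
E
```

```text
L -0.7528038082976938 y at .53 0.28257707098518153 22
R 6.8800475017685585 y at .53 0.11588535379136615 21
F 2.7423033938170307 x at y=.2 0.5872880813643974 0.0029030617945422035
ta [441.8 -29.7] deg 11.8 err 0.054
```

```bash
python3 - <<'E'
from h import *
z=np.load('w2.npz');p,W,T=z['p'],z['W'],z['T'];c=eyes.calibration('wrist')
f=210/np.tan(np.radians(c['fov_y'])/2)
def bp(u,v,h):
    r=T[:3,:3]@np.array([(u-c['cx'])/f,(v-c['cy'])/f,1]); return T[:3,3]+r*(h-T[2,3])/r[2]
g=p.astype(np.float32)[...,2]
print(g[150,165:200].astype(int),g[150,350:385].astype(int),g[55:85,200].astype(int))
def first(a):
    i=np.argmax(a>125); return i-(a[i]-125)/(a[i]-a[i-1])
L=[bp(150+first(g[v,150:215]),v,.046) for v in range(85,235,5)]
R=[bp(400-first(g[v,400:340:-1]),v,.046) for v in range(85,235,5)]
F=[bp(u,50+first(g[50:100,u]),.046) for u in list(range(185,225,4))+list(range(328,368,4))]
for n,A,i,j in(('L',L,0,1),('R',R,0,1),('F',F,1,0)):
    A=np.array(A);k=np.polyfit(A[:,i],A[:,j],1);res=A[:,j]-np.polyval(k,A[:,i]);m=abs(res)<2*np.std(res)+1e-4;k=np.polyfit(A[m,i],A[m,j],1)
    print(n,round(np.degrees(np.arctan(k[0])),2),'at %s'%(.53 if i==0 else .2),round(np.polyval(k,.53 if i==0 else .2),4),np.std(res[m]))
E
```

```text
[ 83  85  87  86  86  83  85  85  85  85  85  82  85 111 162 187 199 196
 195 190 160 110  69  65  63  63  68  66  74 102 148 174 178 178 175] [186 184 177 155 102  64  66  65  57  67  67  85 128 177 197 196 194 195
 177 142 102  91  94  92  97  96  96  96  95  95  95  97  98  93  92] [ 84  80  83  81  85  81  84  88  86  84  83  84  83  82  83 156 190 193
 192 195 195 194 145  88 125 164 169 172 171 173]
L 2.97 at 0.53 0.288 5.1980586363817195e-05
R 3.02 at 0.53 0.1114 8.576806307193653e-05
F -2.98 at 0.2 0.5875 3.557698175520032e-05
```

The tray fit is clean: yaw 3.0°, centre (0.4715, 0.1966), width 176.4 mm. The slot for the low heel is (0.5274, 0.1995).

```bash
python3 - <<'E'
from h import *
plan([(.5274,.1995,z,3) for z in (.2,.1,.05,.013)])
E
```

```text
pose [0.4895 0.1944 0.2462 2.9246]
0.1272 -0.0105 0.1541 -0.0002  n=1.4
0.1272 -0.0105 0.4874 -0.0002  n=2.4
0.1272 -0.0105 0.6541 -0.0002  n=1.2
0.1272 -0.0105 0.7774 -0.0002  n=0.9
--
```

Emit:
send_rows:
  rows: "0.05 -0.004 0.03 0;0.11 -0.009 0.1 0;0.127 -0.01 0.2 0;0.127 -0.01 0.31 0;0.127 -0.01 0.42 0;0.127 -0.01 0.52 0;0.127 -0.01 0.6 0;0.127 -0.01 0.65 0;0.127 -0.01 0.69 0;0.127 -0.01 0.715 0"

```text
clock: 5.9
tool_pos: [0.5274, 0.1974, 0.0302]
eef_rot: [1.0, 0.024, -0.0, 0.001]
contact_force: [0.2, 0.2, -1.3]
opening: 0.635
finger_force: 8.0
```

Emit:
send_rows:
  rows: "0 0 0.008 0;0 0 0.016 0;0 0 0.024 0;0 0 0.032 0;0 0 0.04 0;0 0 0.047 0;0 0 0.053 0;0 0 0.058 0;0 0 0.06 0;0 0 0.06 0"

```text
clock: 6.73
tool_pos: [0.5268, 0.2002, 0.013]
eef_rot: [1.0, 0.026, -0.0, 0.0]
contact_force: [0.0, 0.1, -1.1]
opening: 0.63
finger_force: 8.0
```

Emit:
send_rows:
  rows: "0 0 0.002 0;0 0 0.002 0;0 0 0.002 0"

```text
clock: 6.98
tool_pos: [0.5269, 0.2002, 0.0125]
eef_rot: [1.0, 0.026, 0.0, 0.0]
contact_force: [-1.0, -0.7, -0.7]
opening: 0.636
finger_force: 8.0
```

Emit:
send_rows:
  rows: "0 0 0 0;0 0 0 0;0 0 0 0;0 0 0 0;0 0 0 0;0 0 0 0"
  jaw: -1

```text
clock: 7.48
tool_pos: [0.5269, 0.2003, 0.0125]
eef_rot: [1.0, 0.026, 0.0, 0.0]
contact_force: [0.2, -0.8, -0.3]
opening: 0.997
finger_force: 0.0
```

Emit:
send_rows:
  rows: "0 0 -0.05 0;0 0 -0.12 0;0 0 -0.24 0;0 0 -0.37 0;0 0 -0.5 0;0 0 -0.63 0;0 0 -0.72 0;0 0 -0.78 0;0 0 -0.79 0"

```text
clock: 8.23
tool_pos: [0.5287, 0.2009, 0.2533]
eef_rot: [1.0, 0.026, 0.003, -0.001]
contact_force: [0.1, -0.4, -0.2]
opening: 0.997
finger_force: 0.0
```

```bash
python3 - <<'E'
from h import *
p,d,W,c=snap('wrist'); save('w3',p);Z=W[...,2]
s=(.5274,.1995,.052);print(np.nanmedian(Z[near(W,s,.02)&(Z<.1)]))
show('low',fit(near(W,s,.045)&(Z>.023)&(Z<.04),[D],.030,s,c))
plan([(.57,.03,.25,0)],[(.60,-.13,.25,-4)])
E
```

```text
0.028848641187270818
low [526.5 198.9] deg 3.0 err 0.02
pose [0.528  0.2007 0.2517 2.9448]
0.1107 0.5754 0.0058 0.0082  n=4.2
--
0.1 0.5333 -0.0 0.0111  n=3.9
--
```

```bash
python3 - <<'E'
from h import *
plan([(.58,.03,.25,0)],[(.63,-.145,.25,-4)])
E
```

```text
pose [0.528  0.2007 0.2517 2.9448]
0.144 0.5771 0.0058 0.0082  n=4.3
--
0.1667 0.5833 -0.0 0.0111  n=4.4
--
```

Emit:
send_rows:
  rows: "0.14 0.57 0.005 0.008;0.14 0.57 0.005 0.008;0.14 0.57 0.005 0.008;0.14 0.57 0.005 0.008;0.14 0.57 0.005 0.008"

```text
clock: 8.7
tool_pos: [0.578, 0.0218, 0.2461]
eef_rot: [1.0, -0.005, -0.001, 0.003]
contact_force: [1.1, -1.4, 0.5]
opening: 1.0
finger_force: 0.0
```

Emit:
send_rows:
  rows: "0.167 0.583 0 0.011;0.167 0.583 0 0.011;0.167 0.583 0 0.011;0.167 0.583 0 0.011;0.167 0.583 0 0.011;0.167 0.583 0 0.011;0.167 0.583 0 0.011"

```text
clock: 9.28
tool_pos: [0.627, -0.1433, 0.2461]
eef_rot: [0.999, -0.035, -0.002, -0.0]
contact_force: [0.5, 0.2, 0.6]
opening: 1.001
finger_force: 0.0
```

```bash
python3 - <<'E'
from h import *
p,d,W,c=snap('wrist'); save('w4',p);Z=W[...,2];np.savez('w4.npz',p=p,W=W)
s=(.6467,-.1448,-.068)
m=near(W,s,.15)&(Z<.02)&(p[...,2]>165);m=cv2.morphologyEx(m.astype(np.uint8),cv2.MORPH_OPEN,np.ones((5,5)))
r=fit(m,[PAD],.008,s,c);show('pad',r)
cv2.polylines(p,[np.round(proj(place(PAD,r[0],.008),c)).astype(np.int32)],True,(255,0,0));save('w4o',p)
plan([(*r[0][:2],z,np.degrees(r[0][2])) for z in (.1,.003)])
E
```

```text
pad [ 648.3 -142.5] deg -4.1 err 0.024
pose [ 0.6271 -0.1412  0.2464 -3.8174]
0.0706 -0.0005 0.4881 0.0007  n=3.5
0.0706 -0.0005 0.8114 0.0007  n=2.3
--
```

View pics/w4o.png

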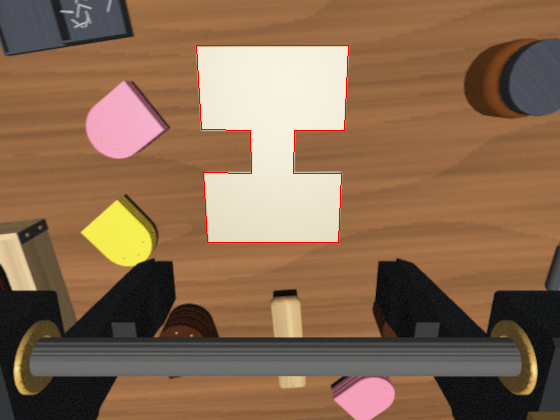

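The overlay fits the pad edges exactly, with the neck at (273,152) and clear notches on both sides. I'll descend and grip it.

Emit:
send_rows:
  rows: "0.035 0 0.08 0;0.07 0 0.2 0.001;0.07 0 0.33 0.001;0.07 0 0.46 0.001;0.07 0 0.58 0.001;0.07 0 0.68 0.001;0.07 0 0.75 0.001;0.07 0 0.79 0.001;0.07 0 0.805 0.001;0.07 0 0.81 0.001"

```text
clock: 10.17
tool_pos: [0.6488, -0.1428, 0.0047]
eef_rot: [0.999, -0.036, -0.0, -0.001]
contact_force: [-0.1, 0.2, 0.8]
opening: 1.002
finger_force: 0.0
```

Emit:
send_rows:
  rows: "0 0 0 0;0 0 0 0;0 0 0 0;0 0 0 0;0 0 0 0;0 0 0 0;0 0 0 0"
  jaw: 1
  force: 8

```text
clock: 10.75
tool_pos: [0.649, -0.1445, 0.0053]
eef_rot: [0.999, -0.037, 0.0, -0.0]
contact_force: [0.4, -0.2, 1.8]
opening: 0.5
finger_force: 8.3
```

Emit:
send_rows:
  rows: "0 0 -0.015 0;0 0 -0.04 0;0 0 -0.08 0;0 0 -0.14 0;0 0 -0.22 0;0 0 -0.31 0;0 0 -0.39 0;0 0 -0.45 0;0 0 -0.49 0;0 0 -0.5 0"

```text
clock: 11.58
tool_pos: [0.6504, -0.145, 0.1583]
eef_rot: [0.999, -0.037, 0.002, 0.0]
contact_force: [0.6, 0.1, -1.4]
opening: 0.498
finger_force: 8.0
```

```bash
python3 - <<'E'
from h import *
print(sensors.get_state()['opening'],sensors.get_state()['contact_force'])
plan([(.56,.03,.15,-1)],[(.4715,.1966,.15,3)],[(.4715,.1966,.04,3)])
E
```

```text
0.49782011359596934 [ 0.57083563  0.12201227 -1.40268318]
pose [ 0.6504 -0.145   0.1583 -4.257 ]
-0.3437 -0.5594 0.0278 -0.009  n=4.7
--
-0.3046 -0.5501 -0.0 -0.0111  n=4.5
--
0.0 0.0 0.3667 0.0  n=2.6
--
```

Emit:
send_rows:
  rows: "-0.02 -0.03 0 0;-0.06 -0.09 0.01 -0.001;-0.11 -0.18 0.02 -0.003;-0.17 -0.28 0.02 -0.005;-0.23 -0.38 0.02 -0.007;-0.29 -0.47 0.02 -0.008;-0.33 -0.53 0.02 -0.009;-0.344 -0.56 0.02 -0.009"

```text
clock: 12.25
tool_pos: [0.5544, 0.0351, 0.1477]
eef_rot: [1.0, -0.006, -0.003, -0.001]
contact_force: [-0.5, 0.1, -0.9]
opening: 0.497
finger_force: 8.0
```

Emit:
send_rows:
  rows: "-0.02 -0.03 0 0;-0.06 -0.1 0 -0.002;-0.11 -0.2 0 -0.004;-0.16 -0.3 0 -0.006;-0.21 -0.39 0 -0.008;-0.26 -0.47 0 -0.01;-0.29 -0.52 0 -0.011;-0.305 -0.55 0 -0.011;-0.305 -0.55 0 -0.011;-0.305 -0.55 0 -0.011"

```text
clock: 13.08
tool_pos: [0.4707, 0.196, 0.1488]
eef_rot: [1.0, 0.025, 0.0, 0.001]
contact_force: [0.0, -0.5, -1.2]
opening: 0.495
finger_force: 8.0
```

```bash
python3 - <<'E'
from h import *
p,d,W,c=snap('wrist'); save('w5',p);Z=W[...,2];P=pose()
h=P[2]-.0053+.008;s=(P[0],P[1],np.radians(P[3]))
print(np.nanmedian(Z[near(W,(P[0]+.08,P[1]),.03)&(Z<.2)]),h)
print(sensors.get_state()['opening'])
plan([(.4715,.1966,z,3) for z in (.06,.0365)])
E
```

```text
0.1505454461544596 0.15160947125778154
0.4942142229696035
pose [0.471  0.1953 0.1489 2.7919]
0.002 -0.0042 0.2964 -0.0006  n=2.1
0.002 -0.0042 0.3747 -0.0006  n=0.6
--
```

View pics/w5.png

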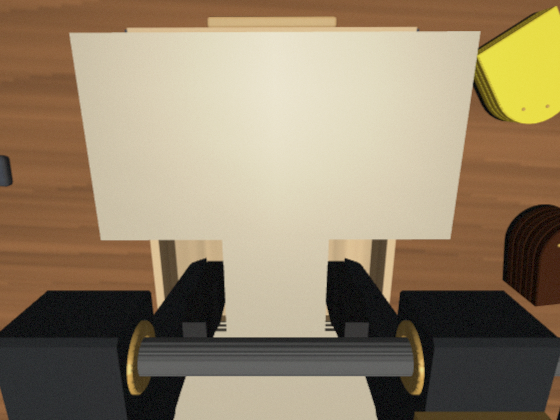

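The pad hangs level over the tray, with its front edge (75–478, 33) parallel to the rim. I'll lower it slowly.

Emit:
send_rows:
  rows: "0.002 -0.004 0.05 -0.001;0.002 -0.004 0.12 -0.001;0.002 -0.004 0.19 -0.001;0.002 -0.004 0.245 -0.001;0.002 -0.004 0.285 -0.001;0.002 -0.004 0.315 -0.001;0.002 -0.004 0.335 -0.001;0.002 -0.004 0.348 -0.001;0.002 -0.004 0.358 -0.001;0.002 -0.004 0.364 -0.001"

```text
clock: 13.97
tool_pos: [0.4708, 0.1982, 0.0399]
eef_rot: [1.0, 0.029, 0.0, 0.0]
contact_force: [0.7, 0.3, 0.5]
opening: 0.495
finger_force: 8.0
```

Emit:
send_rows:
  rows: "0 0 0.003 0;0 0 0.006 0;0 0 0.009 0;0 0 0.011 0;0 0 0.011 0"

```text
clock: 14.38
tool_pos: [0.4704, 0.1985, 0.0366]
eef_rot: [1.0, 0.029, 0.0, 0.0]
contact_force: [-0.1, -0.1, -0.2]
opening: 0.496
finger_force: 8.0
```

Emit:
send_rows:
  rows: "0 0 0.003 0;0 0 0.003 0;0 0 0.003 0"

```text
clock: 14.63
tool_pos: [0.4704, 0.1984, 0.0356]
eef_rot: [1.0, 0.029, 0.0, 0.0]
contact_force: [0.7, 0.1, -0.3]
opening: 0.491
finger_force: 8.0
```

Emit:
send_rows:
  rows: "0 0 0 0;0 0 0 0;0 0 0 0;0 0 0 0;0 0 0 0;0 0 0 0"
  jaw: -1

```text
clock: 15.13
tool_pos: [0.4704, 0.1984, 0.0356]
eef_rot: [1.0, 0.029, 0.0, 0.0]
contact_force: [-0.4, 0.3, -0.1]
opening: 0.927
finger_force: 0.0
```

Emit:
send_rows:
  rows: "0 0 -0.03 0;0 0 -0.08 0;0 0 -0.18 0;0 0 -0.31 0;0 0 -0.44 0;0 0 -0.57 0;0 0 -0.66 0;0 0 -0.7 0;0 0 -0.71 0"

```text
clock: 15.88
tool_pos: [0.4716, 0.1988, 0.252]
eef_rot: [1.0, 0.029, 0.003, -0.001]
contact_force: [0.2, 0.3, 0.3]
opening: 1.001
finger_force: 0.0
```

```bash
python3 - <<'E'
from h import *
p,d,W,c=snap('top'); save('top2',p);Z=W[...,2];np.savez('top2.npz',p=p,W=W)
p,d,W,c=snap('wrist'); save('w6',p);Z=W[...,2]
m=near(W,(.4715,.1966),.14)&(Z<.055)&(Z>.025);v=W[m&(p[...,2]>150)&near(W,(.545,.2),.035)]
print('plane',np.linalg.lstsq(np.c_[v[:,:2]-[.545,.2],np.ones(len(v))],v[:,2],rcond=None)[0])
f=210/np.tan(np.radians(c['fov_y'])/2)
plan([(.455,.09,.24,6)],[(.43,-.05,.24,11)])
E
```

```text
plane [ 2.82050755e-04 -9.38320909e-05  3.68379051e-02]
pose [0.4703 0.1984 0.2492 3.3162]
-0.0717 0.3577 0.0307 -0.0075  n=2.6
--
-0.1317 0.4554 -0.0 -0.0139  n=3.4
--
```

View pics/w6.png

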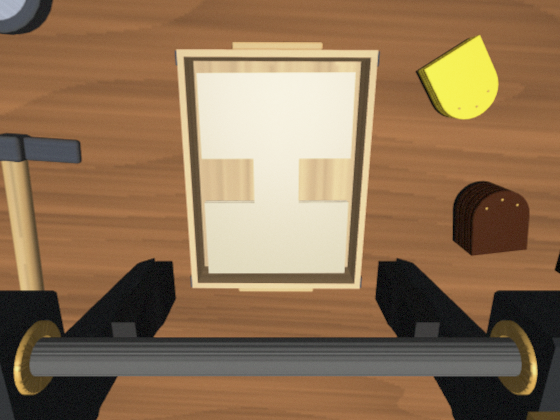

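The pad lies flat at about 37 mm, centred in the tray at (277,172). Next is tall_a, with a wrist look first.

```bash
python3 - <<'E'
from h import *
plan([(.441,-.03,.24,11)])
E
```

```text
pose [0.4703 0.1984 0.2492 3.3162]
-0.1414 0.7544 0.0307 -0.0213  n=5.5
--
```

Emit:
send_rows:
  rows: "-0.14 0.755 0.03 -0.021;-0.14 0.755 0.03 -0.021;-0.14 0.755 0.03 -0.021;-0.14 0.755 0.03 -0.021;-0.14 0.755 0.03 -0.021;-0.14 0.755 0.03 -0.021;-0.14 0.755 0.03 -0.021;-0.14 0.755 0.03 -0.021"

```text
clock: 16.65
tool_pos: [0.4403, -0.0313, 0.2384]
eef_rot: [0.996, 0.093, -0.002, -0.0]
contact_force: [0.7, 0.3, -0.7]
opening: 1.0
finger_force: 0.0
```

```bash
python3 - <<'E'
from h import *
p,d,W,c=snap('wrist'); save('w7',p);Z=W[...,2]
s=(.441,-.03,np.radians(11));r=fit(near(W,s,.06)&(Z>.037)&(Z<.055),[D],.044,s,c);show('ta',r)
plan([(*r[0][:2],.01,np.degrees(r[0][2]))])
E
```

```text
ta [441.5 -29.4] deg 10.7 err 0.016
pose [ 0.4409 -0.0297  0.2387 10.8575]
0.0021 -0.0006 0.7622 0.0003  n=5.5
--
```

Emit:
send_rows:
  rows: "0.002 0 0.08 0;0.002 0 0.2 0;0.002 0 0.33 0;0.002 0 0.45 0;0.002 0 0.56 0;0.002 0 0.64 0;0.002 0 0.7 0;0.002 0 0.74 0;0.002 0 0.76 0;0.002 0 0.762 0"

```text
clock: 17.53
tool_pos: [0.4462, -0.029, 0.0228]
eef_rot: [0.995, 0.097, -0.008, -0.0]
contact_force: [-0.6, -0.2, 0.4]
opening: 1.002
finger_force: 0.0
```

Emit:
send_rows:
  rows: "0 0 0 0;0 0 0 0;0 0 0 0;0 0 0 0;0 0 0 0;0 0 0 0"
  jaw: 1
  force: 9

```text
clock: 18.03
tool_pos: [0.4464, -0.0313, 0.0242]
eef_rot: [0.995, 0.095, -0.007, 0.001]
contact_force: [0.8, 0.4, 0.5]
opening: 0.635
finger_force: 9.0
```

Emit:
send_rows:
  rows: "0 0 -0.015 0;0 0 -0.04 0;0 0 -0.08 0;0 0 -0.14 0;0 0 -0.22 0;0 0 -0.31 0;0 0 -0.39 0;0 0 -0.45 0;0 0 -0.49 0;0 0 -0.5 0"

```text
clock: 18.87
tool_pos: [0.4489, -0.0317, 0.1765]
eef_rot: [0.996, 0.094, -0.005, 0.001]
contact_force: [0.8, -0.7, -2.5]
opening: 0.633
finger_force: 9.0
```

```bash
python3 - <<'E'
from h import *
print(sensors.get_state()['opening'],sensors.get_state()['contact_force'])
plan([(.5274,.1995,.15,3)],[(.5274,.1995,z,3) for z in (.065,.049)])
E
```

```text
0.6330727758581473 [ 0.81202261 -0.67525791 -2.510544  ]
pose [ 0.4489 -0.0317  0.1765 10.8275]
0.4017 -0.7079 0.0883 0.0217  n=5.9
--
0.0 0.0 0.2833 0.0  n=2.0
0.0 0.0 0.3367 0.0  n=0.4
--
```

The heel is held, but the arm hit its near reach limit. The grip is about 4.5 mm forward of the heel origin and 24 mm up, and I'll allow for this when placing at the +x end.

```bash
python3 - <<'E'
from h import *
plan([(.5319,.1997,.16,3)])
E
```

```text
pose [ 0.4489 -0.0317  0.1765 10.8275]
0.4166 -0.7058 0.055 0.0217  n=5.9
--
```

Emit:
send_rows:
  rows: "0.02 -0.03 0 0.001;0.06 -0.11 0.01 0.003;0.12 -0.22 0.02 0.006;0.19 -0.34 0.03 0.01;0.26 -0.46 0.04 0.014;0.33 -0.57 0.05 0.018;0.38 -0.65 0.05 0.02;0.41 -0.7 0.055 0.022;0.416 -0.705 0.055 0.022;0.416 -0.705 0.055 0.022"

```text
clock: 19.7
tool_pos: [0.5298, 0.2015, 0.1545]
eef_rot: [1.0, 0.027, -0.008, 0.001]
contact_force: [0.1, -0.8, -2.6]
opening: 0.635
finger_force: 9.0
```

```bash
python3 - <<'E'
from h import *
s=sensors.get_state();print(s['eef_rot'],s['opening'])
p,d,W,c=snap('wrist'); save('w8',p);Z=W[...,2]
P=pose();h=P[2]-.0242+.044
m=near(W,(P[0]+.02,P[1]),.03)&(Z<h+.02)&(Z>h-.02);print(m.sum(),h,np.nanmedian(Z[m]))
v=W[m];g=abs(v[:,2]-np.median(v[:,2]))<.006;v=v[g];print('plane',np.linalg.lstsq(np.c_[v[:,:2]-P[:2],np.ones(len(v))],v[:,2],rcond=None)[0], 'x range',v[:,0].min()-P[0],v[:,0].max()-P[0])
plan([(.5319,.1997,z,3) for z in (.075,.0635)])
E
```

```text
[ 0.99959514  0.02728504 -0.0079296   0.00148509] 0.6346299317507906
11878 0.17440435275852978 0.17295328271397664
plane [-0.03169359 -0.00504375  0.17322432] x range -0.009910333325847231 0.02867839751873913
pose [0.5296 0.1993 0.1546 3.005 ]
0.0076 -0.0009 0.2653 0.0  n=1.9
0.0076 -0.0009 0.3037 0.0  n=0.3
--
```

View pics/w8.png

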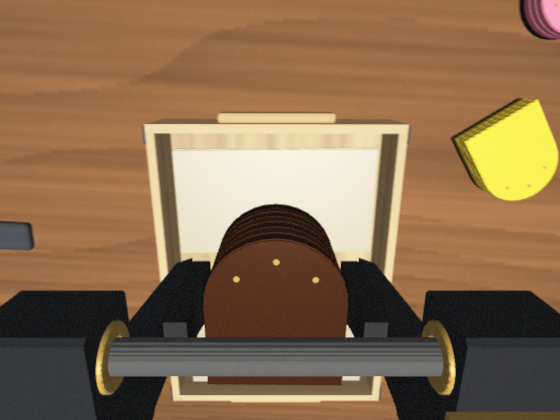

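The wrist view shows tall_a held at (276,300) over the +x end, with the pad and tray rim visible around it. I'll check its tilt more cleanly.

```bash
python3 - <<'E'
from h import *
p,d,W,c=snap('wrist');Z=W[...,2];P=pose()
m=(W[...,0]-P[0]>-.008)&(W[...,0]-P[0]<.02)&(abs(W[...,1]-P[1])<.018)&(abs(Z-.173)<.012);v=W[m]
A=np.c_[v[:,:2]-P[:2],np.ones(len(v))];k=np.linalg.lstsq(A,v[:,2],rcond=None)[0];r=v[:,2]-A@k;g=abs(r)<.003
print(len(v),k,np.linalg.lstsq(A[g],v[g,2],rcond=None)[0],np.std(r[g]))
E
```

```text
6136 [-0.0018512  -0.00570057  0.17322781] [-0.0018512  -0.00570057  0.17322781] 0.0005598711039902525
```

The heel is level. Lowering.

Emit:
send_rows:
  rows: "0.004 0 0.03 0;0.008 0 0.08 0;0.008 0 0.135 0;0.008 0 0.18 0;0.008 0 0.215 0;0.008 0 0.243 0;0.008 0 0.263 0;0.008 0 0.277 0;0.008 0 0.287 0;0.008 0 0.292 0"

```text
clock: 20.63
tool_pos: [0.532, 0.1998, 0.068]
eef_rot: [1.0, 0.026, -0.007, 0.001]
contact_force: [0.3, 0.1, -1.5]
opening: 0.636
finger_force: 9.0
```

Emit:
send_rows:
  rows: "0 0 0.003 0;0 0 0.006 0;0 0 0.009 0;0 0 0.012 0;0 0 0.012 0;0 0 0.012 0"

```text
clock: 21.13
tool_pos: [0.5318, 0.1998, 0.0646]
eef_rot: [1.0, 0.026, -0.007, 0.001]
contact_force: [0.0, -0.4, -2.1]
opening: 0.635
finger_force: 9.0
```

Emit:
send_rows:
  rows: "0 0 0.002 0;0 0 0.004 0;0 0 0.006 0;0 0 0.007 0;0 0 0.007 0;0 0 0.007 0"

```text
clock: 21.63
tool_pos: [0.5317, 0.1998, 0.0624]
eef_rot: [1.0, 0.026, -0.007, 0.001]
contact_force: [-0.2, -0.6, -1.5]
opening: 0.64
finger_force: 9.0
```

Emit:
send_rows:
  rows: "0 0 0 0;0 0 0 0;0 0 0 0;0 0 0 0;0 0 0 0;0 0 0 0"
  jaw: -1

```text
clock: 22.13
tool_pos: [0.5318, 0.1998, 0.0625]
eef_rot: [1.0, 0.026, -0.007, 0.001]
contact_force: [0.5, 0.6, -0.1]
opening: 0.999
finger_force: 0.0
```

Emit:
send_rows:
  rows: "0 0 -0.04 0;0 0 -0.12 0;0 0 -0.25 0;0 0 -0.38 0;0 0 -0.5 0;0 0 -0.57 0;0 0 -0.6 0;0 0 -0.6 0"

```text
clock: 22.8
tool_pos: [0.5353, 0.2009, 0.245]
eef_rot: [1.0, 0.026, -0.005, 0.0]
contact_force: [0.6, 0.6, -0.4]
opening: 1.004
finger_force: 0.0
```

```bash
cat >> h.py <<'E'
from scipy.spatial.transform import Rotation as Ro
def plan3(*ts):
    # all targets relative to the present pose, using the full tool rotation
    s=sensors.get_state(); R=Ro.from_quat(s['eef_rot']); p=pose(); print('pose',np.round(p,4),s['clock'])
    for t in ts:
        d=R.inv().apply(np.array(t[:3])-s['tool_pos'])/.3
        print(*np.round(d,4),round(-(((t[3]-p[3])+180)%360-180)/360,4),'n=%.1f'%(np.linalg.norm(d)*.3/.0417))
E
python3 - <<'E'
from h import *
p,d,W,c=snap('wrist'); save('w9',p);Z=W[...,2]
s=(.5274,.1995,.052);r=fit(near(W,s,.06)&(Z>.074)&(Z<.095),[D],.082,s,c);show('ta placed',r)
print(np.nanmedian(Z[near(W,s,.015)&(Z<.15)]))
plan3((.50,-.03,.25,10),(.448,-.28,.24,17))
E
```

```text
ta placed [527.6 198.5] deg 2.7 err 0.02
0.0808378936726564
pose [0.5343 0.2002 0.243  2.9579] 22.85
-0.1542 0.7604 -0.02 -0.0196 n=5.6
-0.3698 1.5836 0.0177 -0.039 n=11.7
```

Placed within 1 mm. Now tall_b.

Emit:
send_rows:
  rows: "-0.18 0.79 0 -0.019;-0.18 0.79 0 -0.019;-0.18 0.79 0 -0.019;-0.18 0.79 0 -0.019;-0.18 0.79 0 -0.019;-0.18 0.79 0 -0.019;-0.18 0.79 0 -0.019"

```text
clock: 23.43
tool_pos: [0.4888, -0.0487, 0.241]
eef_rot: [0.997, 0.079, -0.011, 0.003]
contact_force: [-0.5, 0.2, 0.2]
opening: 1.001
finger_force: 0.0
```

```bash
python3 - <<'E'
from h import *
plan3((.448,-.28,.24,17))
E
```

```text
pose [ 0.4888 -0.0487  0.241   9.0942] 23.4333
-0.2559 0.7398 0.0131 -0.022 n=5.6
```

Emit:
send_rows:
  rows: "-0.256 0.74 0 -0.022;-0.256 0.74 0 -0.022;-0.256 0.74 0 -0.022;-0.256 0.74 0 -0.022;-0.256 0.74 0 -0.022;-0.256 0.74 0 -0.022;-0.256 0.74 0 -0.022;-0.256 0.74 0 -0.022"

```text
clock: 24.1
tool_pos: [0.4531, -0.272, 0.2427]
eef_rot: [0.988, 0.152, -0.009, -0.001]
contact_force: [0.4, -0.4, -0.3]
opening: 1.002
finger_force: 0.0
```

```bash
python3 - <<'E'
from h import *
p,d,W,c=snap('wrist'); save('w10',p);Z=W[...,2]
s=(.447,-.28,np.radians(17));r=fit(near(W,s,.06)&(Z>.037)&(Z<.055),[D],.044,s,c);show('tb',r)
print(sensors.get_state()['eef_rot'])
x,y,t=r[0];plan3((x,y,.05,np.degrees(t)),(x,y,.014,np.degrees(t)))
E
```

```text
tb [ 446.7 -278.4] deg 17.9 err 0.018
[ 0.98804006  0.15397482 -0.00820742 -0.00110992]
pose [ 0.454  -0.2701  0.2432 17.7174] 24.15
-0.0214 0.022 0.6443 -0.0006 n=4.6
-0.0195 0.0225 0.7643 -0.0006 n=5.5
```

Emit:
send_rows:
  rows: "-0.01 0.01 0.06 -0.001;-0.02 0.022 0.17 -0.001;-0.02 0.022 0.3 -0.001;-0.02 0.022 0.42 -0.001;-0.02 0.022 0.51 -0.001;-0.02 0.022 0.56 -0.001;-0.02 0.022 0.58 -0.001;-0.02 0.022 0.58 -0.001"

```text
clock: 24.82
tool_pos: [0.4484, -0.277, 0.0695]
eef_rot: [0.987, 0.159, -0.008, -0.001]
contact_force: [-0.1, 0.4, -0.1]
opening: 1.002
finger_force: 0.0
```

```bash
python3 - <<'E'
from h import *
plan3((.4467,-.2784,.014,17.9))
E
```

```text
pose [ 0.4484 -0.277   0.0695 18.288 ] 24.8167
-0.0038 0.0037 0.1849 0.0011 n=1.3
```

Emit:
send_rows:
  rows: "-0.004 0.004 0.03 0.001;-0.004 0.004 0.07 0.001;-0.004 0.004 0.11 0.001;-0.004 0.004 0.145 0.001;-0.004 0.004 0.17 0.001;-0.004 0.004 0.183 0.001;-0.004 0.004 0.185 0.001;-0.004 0.004 0.185 0.001"

```text
clock: 25.48
tool_pos: [0.4473, -0.2812, 0.0156]
eef_rot: [0.988, 0.154, -0.007, 0.0]
contact_force: [0.1, -0.3, -0.1]
opening: 0.995
finger_force: 0.0
```

Emit:
send_rows:
  rows: "0 0 0 0;0 0 0 0;0 0 0 0;0 0 0 0;0 0 0 0;0 0 0 0"
  jaw: 1

```text
clock: 25.98
tool_pos: [0.447, -0.2809, 0.0156]
eef_rot: [0.988, 0.154, -0.007, 0.0]
contact_force: [0.2, 1.7, 2.1]
opening: 0.633
finger_force: 9.0
```

Emit:
send_rows:
  rows: "0 0 -0.015 0;0 0 -0.04 0;0 0 -0.08 0;0 0 -0.14 0;0 0 -0.22 0;0 0 -0.31 0;0 0 -0.4 0;0 0 -0.48 0;0 0 -0.53 0;0 0 -0.55 0"

```text
clock: 26.82
tool_pos: [0.4504, -0.2815, 0.1833]
eef_rot: [0.988, 0.154, -0.005, 0.002]
contact_force: [0.4, 0.2, -2.6]
opening: 0.626
finger_force: 9.0
```

```bash
python3 - <<'E'
from h import *
print(sensors.get_state()['opening'],sensors.get_state()['contact_force'])
plan3((.46,-.04,.18,10))
E
```

```text
0.6261831482258743 [ 0.42750879  0.18942341 -2.62163577]
pose [ 0.4504 -0.2815  0.1833 17.6934] 26.8167
0.2754 -0.7572 0.0066 0.0214 n=5.8
```

Emit:
send_rows:
  rows: "0.01 -0.03 0 0.001;0.04 -0.11 0 0.003;0.08 -0.22 0 0.006;0.13 -0.36 0 0.01;0.18 -0.5 0 0.014;0.22 -0.61 0 0.017;0.25 -0.69 0 0.019;0.27 -0.74 0 0.021;0.275 -0.757 0 0.021;0.275 -0.757 0 0.021"

```text
clock: 27.65
tool_pos: [0.458, -0.0376, 0.179]
eef_rot: [0.996, 0.091, -0.008, 0.0]
contact_force: [0.0, -0.6, -1.5]
opening: 0.64
finger_force: 9.0
```

```bash
python3 - <<'E'
from h import *
plan3((.4156,.1937,.17,3))
E
```

```text
pose [ 0.458  -0.0376  0.179  10.3863] 27.65
0.0004 -0.7839 0.0302 0.0205 n=5.6
```

Emit:
send_rows:
  rows: "0 -0.03 0 0.001;0 -0.11 0 0.003;0 -0.23 0.01 0.006;0 -0.37 0.01 0.01;0 -0.51 0.02 0.014;0 -0.63 0.02 0.017;0 -0.71 0.03 0.019;0 -0.765 0.03 0.02;0 -0.784 0.03 0.02;0 -0.784 0.03 0.02"

```text
clock: 28.48
tool_pos: [0.4171, 0.1925, 0.1703]
eef_rot: [1.0, 0.026, -0.007, 0.001]
contact_force: [0.8, -1.1, -1.6]
opening: 0.633
finger_force: 9.0
```

```bash
python3 - <<'E'
from h import *
p,d,W,c=snap('wrist');Z=W[...,2];P=pose();s=sensors.get_state();print(s['eef_rot'],s['opening'])
m=(W[...,0]-P[0]>-.008)&(W[...,0]-P[0]<.02)&(abs(W[...,1]-P[1])<.018)&(abs(Z-P[2]-.028)<.012);v=W[m]
A=np.c_[v[:,:2]-P[:2],np.ones(len(v))];print(len(v),np.linalg.lstsq(A,v[:,2],rcond=None)[0],P[2]+.0284)
m=(abs(W[...,1]-P[1])<.01)&(abs(Z-P[2]-.028)<.004);print('front',np.nanmax(W[m][:,0])-P[0])
plan3(*[(.4156,.1937,z,3) for z in (.08,.056)])
E
```

```text
[ 0.99965319  0.0252564  -0.00721355  0.00189119] 0.6363188665827321
6720 [ 0.00210205 -0.00490857  0.1976133 ] 0.19874030659474903
front 0.03317190124447528
pose [0.4173 0.1908 0.1703 2.8931] 28.5333
-0.0009 -0.011 0.3011 -0.0003 n=2.2
0.0003 -0.0113 0.3811 -0.0003 n=2.7
```

The heel is level and centred in the grip (front at +33.2 mm). Lowering at the -x end.

Emit:
send_rows:
  rows: "0 -0.005 0.04 0;0 -0.011 0.1 0;0 -0.011 0.17 0;0 -0.011 0.225 0;0 -0.011 0.265 0;0 -0.011 0.3 0;0 -0.011 0.325 0;0 -0.011 0.345 0;0 -0.011 0.358 0;0 -0.011 0.365 0"

```text
clock: 29.37
tool_pos: [0.4158, 0.1944, 0.0608]
eef_rot: [1.0, 0.025, -0.007, 0.001]
contact_force: [0.3, -0.4, -0.9]
opening: 0.634
finger_force: 9.0
```

```bash
python3 - <<'E'
from h import *
plan3(*[(.4156,.1937,z,3) for z in (.056,.054)])
E
```

```text
pose [0.4158 0.1944 0.0608 2.8979] 29.3667
-0.0004 0.0022 0.016 -0.0003 n=0.1
-0.0003 0.0022 0.0227 -0.0003 n=0.2
```

Emit:
send_rows:
  rows: "0 0.001 0.003 0;0 0.002 0.006 0;0 0.002 0.009 0;0 0.002 0.012 0;0 0.002 0.015 0;0 0.002 0.018 0;0 0.002 0.02 0;0 0.002 0.02 0;0 0.002 0.02 0"

```text
clock: 30.12
tool_pos: [0.4154, 0.1945, 0.055]
eef_rot: [1.0, 0.026, -0.007, 0.001]
contact_force: [0.0, -0.2, -2.2]
opening: 0.631
finger_force: 9.0
```

Emit:
send_rows:
  rows: "0 0 0.002 0;0 0 0.003 0;0 0 0.004 0;0 0 0.004 0;0 0 0.004 0"

```text
clock: 30.53
tool_pos: [0.4154, 0.1945, 0.0538]
eef_rot: [1.0, 0.026, -0.007, 0.001]
contact_force: [-0.3, 0.5, -2.4]
opening: 0.634
finger_force: 9.0
```

Emit:
send_rows:
  rows: "0 0 0 0;0 0 0 0;0 0 0 0;0 0 0 0;0 0 0 0;0 0 0 0"
  jaw: -1

```text
clock: 31.03
tool_pos: [0.4154, 0.1945, 0.0539]
eef_rot: [1.0, 0.026, -0.007, 0.001]
contact_force: [0.3, 0.0, 0.1]
opening: 0.999
finger_force: 0.0
```

Emit:
send_rows:
  rows: "0 0 -0.04 0;0 0 -0.12 0;0 0 -0.25 0;0 0 -0.38 0;0 0 -0.5 0;0 0 -0.57 0;0 0 -0.62 0;0 0 -0.62 0"

```text
clock: 31.7
tool_pos: [0.4195, 0.1958, 0.2427]
eef_rot: [1.0, 0.026, -0.004, -0.0]
contact_force: [-0.1, 0.5, -0.3]
opening: 1.001
finger_force: 0.0
```

```bash
python3 - <<'E'
from h import *
print(sensors.get_state()['opening'],pose())
p,d,W,c=snap('wrist'); save('w11',p);Z=W[...,2]
for n,s in (('tb',(.4156,.1937,.052)),('ta',(.5274,.1995,.052))):
    show(n,fit(near(W,s,.055)&(Z>.074)&(Z<.095),[D],.082,s,c)); print(np.nanmedian(Z[near(W,s,.015)&(Z<.15)]))
E
```

```text
1.001280551785246 [0.41952477 0.19582188 0.24271278 2.93340857]
tb [416.5 193.3] deg 2.8 err 0.02
0.08083084733191076
ta [526.6 198.3] deg 2.4 err 0.02
0.0808781863939238
```

View pics/w11.png

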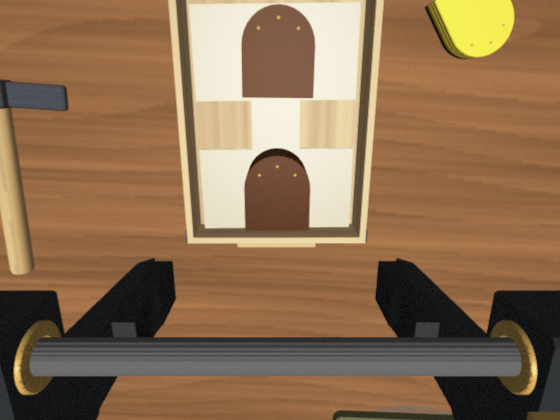

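Both tall heels stand on the pad at (278,50) and (277,190), within about 1 mm of target. Both are in line with the tray, and the gripper is clear. I'm handing the job in.

```bash
python3 -c "
from plant import finish_job
print(finish_job())"
```

```text
the job is handed in; nothing more can be done
None
```

The tray is packed as asked and handed in at about 32 s of the 72 s allowed: the low heel stands in line with its twin, the pad lies flat over both, and a tall heel stands at each end, all three heels within about 1 mm of target by the wrist camera (no verdict was returned).

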